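# Weight the freshly glued books

## Robot

A 6-joint arm with a two-finger parallel gripper is mounted at the origin on the work surface. World frame = base frame: x ahead of the robot, y to its left, z up, the work surface at z = 0. Lengths are in m, angles in rad, forces in N, time in s.
With the tool pointing down it reaches from about 0.275 to 0.975 m from the base axis. Payload 8.4 kg.
Tool frame: the origin (TCP) lies on the front face of the gripper's body, between the roots of the fingers; the fingertips stand 88 mm ahead of it and the grasp point (between the pads) lies 69 mm ahead of it; z points along the fingers, y is the line along which they close (so a half turn about z gives the same grasp; the last joint's range is limited). The gripper opens to 92 mm and grips with 3 to 60 N. Pads are 20 mm wide; open, the fingers measure 128 mm over their backs; the gripper's body (75 mm by 189 mm) begins 69 mm behind the grasp point.
Start: joints at [-1.184, 0.353, 1.633, -0, 1.155, -0.002], TCP at [0.237, -0.578, 0.303] pointing down, gripper open.
Joint ranges: [-2.63, 2.63], [-0.92, 2.1], [0.06, 2.66], [-1.3, 4.44], [0, 2.69], [-3.02, 3.02]. Speed limits (rad/s): [2.22, 2.22, 2.79, 3.14, 3.14, 3.14].

## Interface

Orientations are given as a rotation vector (axis times angle).
In Python, from cell import sense, grab_frame, hand_in gives the robot as it stands.
- The arm moves only by the tool arm_command, never from a script. Its argument "targets" is a list of rows, each a list of 2 entries, a list of its own where there are three numbers: the shift along the tool's x, y, z in units of 0.03 m (1.0 is 0.03 m), then the turn, a rotation vector about the tool's x, y, z in units of 0.15 rad (1.0 is 0.15 rad). A call has 1 to 12 rows; each row shifts and turns the commanded pose from where the row before left it, along the tool's axes as they then stand; what a row does not reach is not made up. A row lasts 1/10 s, in which the tool goes at most 50 mm and 8.59 degrees, less where a joint would pass 70% of its speed; a pose out of reach is approached as far as the arm can. A call with a number of a shift or a turn outside -1 to 1 is refused whole. A call with a gripper value outside its range is refused whole. "grip" is the opening, from 0 (shut) to 1 (fully open), set as the call begins (left out, the last holds). The fingers move at their own pace and stop on an object; the grip force is fixed at half the most. Time passes only in rows, so rows that do not move let the fingers close. It gives the time, the measured TCP pose, the force, the opening and the grip force at its end, in the units of the state.
- sense(): the state, without advancing time (a new reading comes with each control period).
- grab_frame(name): name is "scene" or "top" or "wrist"; returns a dict with "image" (480x640x3 uint8, red, green, blue), "mtx" (3x3 intrinsics, pixels), "world_to_cam" (4x4, takes a point from world to camera coordinates). Camera axes: x right, y down, z forward; pixel columns grow to the right and rows downward; lengths in m; the calibration is good to about 2 mm. The wrist camera is an equidistant fisheye: a pixel r from the principal point sees the ray r / f radians off the axis. A picture is of the moment at which its call begins. There is no depth.
- hand_in(): hands the job in; it is judged then, once.
The state is a dict: "time": time; "joints": joint angles; "joint_vel": joint speeds; "joint_efforts": joint torques, N m; "tool_pos": TCP position; "tcp_rot": TCP orientation; "wrist_force": force on the tool from outside, world axes, zero at the start; "torque": the same for the moment, N m; "opening": finger opening in m; "gripper_force": force on a finger pad.
Only numpy, scipy, OpenCV 4.12 (cv2) and the standard library are available. Lean on these libraries where they do the work, as an engineer would, in place of code of your own. Each camera call takes 0.05 s, during which the arm holds its last target. There are 200 camera calls.

## Task

Three books have just been glued and must dry under weights. Working from the largest book to the smallest, lay the wooden slat flat on the middle of the red book, along its length, and stand the largest brass weight on the middle of it; then stand the medium brass weight on the middle of the blue book, and last the smallest brass weight on the middle of the green book. Set everything down gently without shifting the books, leave the two black iron weights where they stand, and let go of everything.

Things in the scene. Friction and masses are not known exactly. Their poses are not given: they have to be found in the camera images.
- book_large_top (a point): The largest of three closed books lying flat, red cloth cover and cream pages, 170 x 115 x 24 mm thick, loose. The point is the centre of its upper cover, 24 mm above the table; x along the 170 mm side, y along the 115 mm side, z up
- book_medium_top (a point): The middle-sized of three closed books lying flat, blue cloth cover and cream pages, 140 x 95 x 20 mm thick, loose. The point is the centre of its upper cover, 20 mm above the table; x along the 140 mm side, y along the 95 mm side, z up
- book_small_top (a point): The smallest of three closed books lying flat, green cloth cover and cream pages, 115 x 75 x 16 mm thick, loose. The point is the centre of its upper cover, 16 mm above the table; x along the 115 mm side, y along the 75 mm side, z up
- slat_center (a point): Flat pale beech pressing slat, 150 x 56 x 14 mm thick, about 0.09 kg, loose, lying flat on the table. The point is its centre, 7 mm above its underside; x along the 150 mm length, y across the 56 mm width, z up
- brass_large_center (a point): The largest yellow brass weight: a round disc 64 mm in diameter and 26 mm high with an upright straight round handle on top, 24 mm in diameter and 38 mm long (64 mm high in all), about 0.8 kg, loose. The point is on its axis half-way up, 32 mm above its underside (6 mm above the disc's upper face, inside the foot of the handle); z up along the handle
- brass_medium_center (a point): The medium yellow brass weight: a round disc 48 mm in diameter and 26 mm high with an upright straight round handle on top, 24 mm in diameter and 38 mm long (64 mm high in all), about 0.5 kg, loose. The point is on its axis half-way up, 32 mm above its underside (6 mm above the disc's upper face, inside the foot of the handle); z up along the handle
- brass_small_center (a point): The smallest yellow brass weight: a round disc 34 mm in diameter and 26 mm high with an upright straight round handle on top, 24 mm in diameter and 38 mm long (64 mm high in all), about 0.3 kg, loose. The point is on its axis half-way up, 32 mm above its underside (6 mm above the disc's upper face, inside the foot of the handle); z up along the handle
- iron_a_center (a point): Larger black iron weight, not to be moved: a round disc 56 mm in diameter and 26 mm high with an upright straight round handle on top, 24 mm in diameter and 38 mm long (64 mm high in all), about 0.6 kg, loose. The point is on its axis half-way up, 32 mm above its underside (6 mm above the disc's upper face, inside the foot of the handle); z up along the handle
- iron_b_center (a point): Smaller black iron weight, not to be moved: a round disc 42 mm in diameter and 26 mm high with an upright straight round handle on top, 24 mm in diameter and 38 mm long (64 mm high in all), about 0.4 kg, loose. The point is on its axis half-way up, 32 mm above its underside (6 mm above the disc's upper face, inside the foot of the handle); z up along the handle
There are look-alikes about, which are no part of the job. What is shaped like the part that bears brass_small_center but pink is not meant. Leave any turquoise look-alike of the part that bears brass_large_center alone.

How it is judged:
On the way, in this order (a step that is already met when the one before it is completed fails the run):
1. the slat lies on the middle of the red book, along its length, released (horizontal distance between slat_center and book_large_top below 0.014 m and z of slat_center in the frame of book_large_top between 0.003 and 0.011 m and angle between the x axis of slat_center and the x axis of book_large_top, either way round below 0.2 rad and angle between slat_center's own x axis and vertical above 1.47 rad and linear speed of slat below 0.03 m/s and contact force between the fingers and slat below 0.1 N), for 0.2 s.
2. the large brass weight stands on the middle of the slat on the red book, released (horizontal distance between brass_large_center and book_large_top below 0.015 m and z of brass_large_center in the frame of slat_center between 0.034 and 0.043 m and angle between brass_large_center's own z axis and vertical below 0.1 rad and linear speed of brass_large below 0.03 m/s and contact force between the fingers and brass_large below 0.1 N), for 0.2 s.
3. the medium brass weight stands on the middle of the blue book, released (horizontal distance between brass_medium_center and book_medium_top below 0.015 m and z of brass_medium_center in the frame of book_medium_top between 0.027 and 0.036 m and angle between brass_medium_center's own z axis and vertical below 0.1 rad and linear speed of brass_medium below 0.03 m/s and contact force between the fingers and brass_medium below 0.1 N), for 0.2 s.
4. the small brass weight stands on the middle of the green book, released (horizontal distance between brass_small_center and book_small_top below 0.015 m and z of brass_small_center in the frame of book_small_top between 0.027 and 0.036 m and angle between brass_small_center's own z axis and vertical below 0.1 rad and linear speed of brass_small below 0.03 m/s and contact force between the fingers and brass_small below 0.1 N), for 0.2 s.
At the end, for the whole second after the job is handed in: Slat flat on the red book, within 14 mm of the cover's centre and 0.2 rad of its length; large brass weight on it, medium one on the blue book, small one on the green book, each upright within 15 mm of the cover's centre; all released and at rest (horizontal distance between slat_center and book_large_top below 0.014 m and z of slat_center in the frame of book_large_top between 0.003 and 0.011 m and angle between the x axis of slat_center and the x axis of book_large_top, either way round below 0.2 rad and angle between slat_center's own x axis and vertical above 1.47 rad and linear speed of each of slat, brass_large, brass_medium, brass_small below 0.03 m/s and horizontal distance between brass_large_center and book_large_top below 0.015 m and z of brass_large_center in the frame of slat_center between 0.034 and 0.043 m and angle between each of brass_large_center, brass_medium_center, brass_small_center's own z axis and vertical below 0.1 rad and horizontal distance between brass_medium_center and book_medium_top below 0.015 m and z of brass_medium_center in the frame of book_medium_top between 0.027 and 0.036 m and horizontal distance between brass_small_center and book_small_top below 0.015 m and z of brass_small_center in the frame of book_small_top between 0.027 and 0.036 m); the robot touches nothing.
It fails at once if a book is shifted by more than 15 mm (distance of any of book_large_top, book_medium_top, book_small_top from where it was at the start of the episode above 0.015 m).
It fails at once if a black iron weight is moved by more than 15 mm (distance of any of iron_a_center, iron_b_center from where it was at the start of the episode above 0.015 m).
It fails at once if something is slammed or pressed onto a book with over 60 N (contact force between any of slat, brass_large and book_large above 60 N or contact force between brass_large and slat above 60 N or contact force between brass_medium and book_medium above 60 N or contact force between brass_small and book_small above 60 N).
It fails at once if the slat or a brass weight is dropped: falls free of the fingers faster than 0.5 m/s, a drop of over 13 mm ((linear speed of slat above 0.5 m/s and contact force between the fingers and slat below 0.05 N) or (linear speed of brass_large above 0.5 m/s and contact force between the fingers and brass_large below 0.05 N) or (linear speed of brass_medium above 0.5 m/s and contact force between the fingers and brass_medium below 0.05 N) or (linear speed of brass_small above 0.5 m/s and contact force between the fingers and brass_small below 0.05 N)).
It also fails if it takes over 120 s, if anything falls off the work surface, if the arm or the gripper's body presses on something with over 40 N, if the wrist force passes 120 N, or if a joint passes its speed limit or range.

## Working session

There is one attempt and no reset: what is moved stays moved. The work goes in short steps, Python scripts to look and compute and a tool call to move; the robot and the scene stay as the last step left them, time stands still between calls to the robot, and variables do not carry over. Pictures are saved under pics/ and viewed, at most 15 in all, crops included, and the job is handed in when it is done.

Besides the shell and the picture viewer there is one more tool, called after "Call:" in YAML: its name, and indented under it one key for each argument. arm_command: Moves the arm, as the interface text tells. Shifts and turns lie within -1 to 1; 1 stands for 0.03 m of shift or 0.15 rad of turn. Its arguments: {"type":"object","properties":{"targets":{"type":"array"},"grip":{"type":"number"}},"required":["targets"]}

```bash
mkdir -p pics; python3 - <<'E'
from cell import *
import cv2,numpy as np
np.set_printoptions(precision=4,suppress=True)
for n in("top","scene"):
    f=grab_frame(n);cv2.imwrite(f"pics/{n}0.png",f["image"][:,:,::-1]);print(n,f["mtx"],f["world_to_cam"])
s=sense();print(s)
E
```

```text
top [[575.0825   0.     316.2088]
 [  0.     575.0825 232.585 ]
 [  0.       0.       1.    ]] [[ 0.0111 -0.9997  0.0199 -0.0093]
 [-0.9853 -0.0143 -0.1705  0.5074]
 [ 0.1708 -0.0177 -0.9852  1.3649]
 [ 0.      0.      0.      1.    ]]
scene [[610.4727   0.     311.6864]
 [  0.     610.4727 238.3074]
 [  0.       0.       1.    ]] [[ 0.2553  0.9667  0.0175 -0.1335]
 [ 0.5475 -0.1297 -0.8267 -0.2331]
 [-0.7969  0.2206 -0.5624  1.7224]
 [ 0.      0.      0.      1.    ]]
{'time': 0.1, 'joints': array([-1.1844,  0.3536,  1.634 , -0.    ,  1.1552, -0.0024]), 'joint_vel': array([-0.0005, -0.0002, -0.0006,  0.0007,  0.0016, -0.0001]), 'joint_efforts': array([ -0.0004, -59.4906, -33.493 ,   0.0699,   0.0184,  -0.    ]), 'tool_pos': array([ 0.2368, -0.5781,  0.302 ]), 'tcp_rot': array([-3.0812, -0.6066,  0.0004]), 'wrist_force': array([ 0.6882,  0.6076, -0.0465]), 'torque': array([ 0.0023, -0.0221,  0.0564]), 'gripper_force': 0.0, 'opening': 0.09233232059218982}
```

View pics/top0.png

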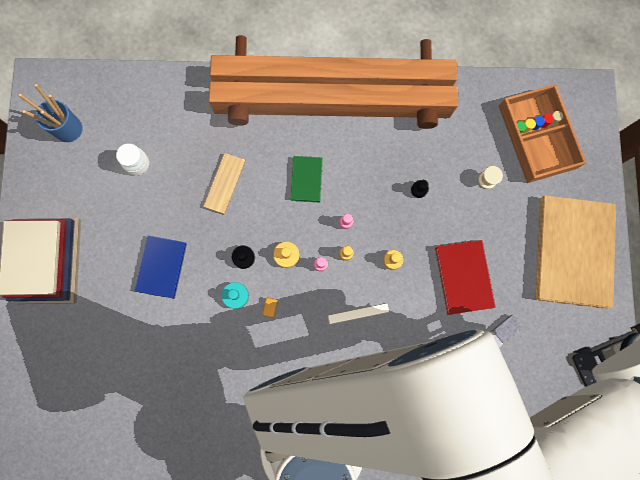

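View pics/scene0.png

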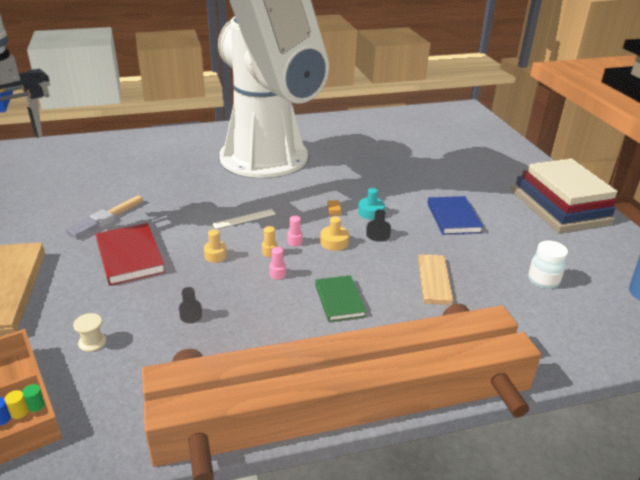

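The top view shows the red book at (465,277), blue at (161,267), green at (306,179) and the slat at (224,183). The brass weights are large (286,254), medium (394,259) and small (347,253). The irons are at (243,257) and (420,188), the pink ones at (347,220) and (321,264), and the turquoise one at (235,295). The scene view confirms this layout.

```bash
cat > h.py <<'E'
import cv2,numpy as np
from cell import *
from scipy.spatial.transform import Rotation as R
np.set_printoptions(precision=4,suppress=True)
def rays(f,uv,fish=False):
    K=f["mtx"];uv=np.atleast_2d(np.asarray(uv,float));p=(uv-[K[0,2],K[1,2]])/[K[0,0],K[1,1]]
    if fish:
        r=np.linalg.norm(p,axis=1,keepdims=True)+1e-9
        d=np.hstack([p/r*np.sin(r),np.cos(r)])
    else: d=np.hstack([p,np.ones((len(p),1))])
    T=f["world_to_cam"];return -T[:3,:3].T@T[:3,3], d@T[:3,:3]
def plane(f,uv,z,fish=False):
    o,d=rays(f,uv,fish);return (o+d*((z-o[2])/d[:,2:3]))[:,:2]
def proj(f,P):
    T=f["world_to_cam"];c=T[:3,:3]@P+T[:3,3];K=f["mtx"];q=K@c;return q[:2]/q[2]
H={"red":[(0,8),(172,180)],"blue":[(110,128)],"green":[(50,80)],"yellow":[(18,28)],"wood":[(10,24)]}
def mask(img,c,s=(120,255),v=(40,255)):
    h=cv2.cvtColor(img,cv2.COLOR_RGB2HSV);m=0
    for a,b in H[c]: m=m|cv2.inRange(h,(a,s[0],v[0]),(b,s[1],v[1]))
    return m
def blob(m,near,rad=60):
    n,l,st,ce=cv2.connectedComponentsWithStats(m)
    ok=[i for i in range(1,n) if st[i,4]>30 and np.hypot(*(ce[i]-near))<rad]
    if not ok:return None
    i=max(ok,key=lambda i:st[i,4]);return (l==i).astype(np.uint8)
def rect(f,m,z,fish=False):
    c=max(cv2.findContours(m,cv2.RETR_EXTERNAL,cv2.CHAIN_APPROX_NONE)[0],key=len)[:,0]
    P=plane(f,c,z,fish);(x,y),(w,h),a=cv2.minAreaRect((P*1000).astype(np.float32))
    if h>w:w,h,a=h,w,a+90
    return x/1000,y/1000,w,h,(a+90)%180-90   # deg of long axis
E
python3 - <<'E'
from h import *
f=grab_frame("top");g=f["image"]
for c,n,z,s in(("red",(465,277),.024,(120,255)),("blue",(161,267),.02,(120,255)),("green",(306,179),.016,(120,255)),("wood",(224,183),.014,(60,200))):
    print(c,rect(f,blob(mask(g,c,s),n,25),z))
for n in((286,254),(394,259),(347,253)):
    b=blob(mask(g,"yellow"),n,15);ys,xs=np.nonzero(b);print(n,xs.mean(),ys.mean(),len(xs),xs.max()-xs.min()+1,ys.max()-ys.min()+1,plane(f,(xs.mean(),ys.mean()),.026))
hs=cv2.cvtColor(g,cv2.COLOR_RGB2HSV)
for p in((286,258),(394,262),(224,183)):print(hs[p[1],p[0]])
for n in((243,257),(420,188),(347,220),(321,264),(235,295)):print(n,plane(f,n,.03))
print("bench",plane(f,[(210,110),(210,60)],.1))
w=grab_frame("wrist");T=w["world_to_cam"];s=sense();Rt=R.from_rotvec(s["tcp_rot"]).as_matrix()
print(w["mtx"],"cam in tool",Rt.T@(-T[:3,:3].T@T[:3,3]-s["tool_pos"]),Rt.T@T[:3,:3].T, Rt)
E
```

```text
red (0.4064714660644531, -0.3700467834472656, 169.6189422607422, 120.32552337646484, 9.128583908081055)
blue (0.42172171020507815, 0.377857666015625, 139.15585327148438, 97.20561218261719, -9.370208740234375)
green (0.6509237060546875, 0.02405036735534668, 116.5685043334961, 72.36906433105469, -2.5275497436523438)
wood (0.6365899658203125, 0.23124453735351563, 151.964111328125, 59.426963806152344, -18.684417724609375)
(286, 254) 285.91907514450867 254.32947976878611 519 25 26 [[0.4551 0.0708]]
(394, 259) 392.6530612244898 259.4251700680272 294 20 20 [[ 0.4461 -0.1925]]
(347, 253) 345.92413793103447 252.86896551724138 145 13 15 [[ 0.4608 -0.0771]]
[ 18 165 198]
[ 17 166 144]
[ 16 105 225]
(243, 257) [[0.4466 0.1756]]
(420, 188) [[ 0.6275 -0.263 ]]
(347, 220) [[ 0.5427 -0.0793]]
(321, 264) [[ 0.4319 -0.0157]]
(235, 295) [[0.3536 0.1918]]
bench [[0.7963 0.2597]
 [0.9263 0.2652]]
[[371.6483   0.     317.7307]
 [  0.     371.6483 235.7088]
 [  0.       0.       1.    ]] cam in tool [ 0.0784 -0.0003 -0.0819] [[ 0.0011 -0.9622 -0.2723]
 [ 1.      0.0012  0.0001]
 [ 0.0002 -0.2723  0.9622]] [[ 0.9254  0.3791 -0.0003]
 [ 0.3791 -0.9254  0.0008]
 [ 0.     -0.0009 -1.    ]]
```

Call:
arm_command:
  targets:
    - [[0.94, -0.83, 0], [0, 0, 0]]
    - [[0.94, -0.83, 0], [0, 0, 0]]
    - [[0.94, -0.83, 0], [0, 0, 0]]
    - [[0.94, -0.83, 0], [0, 0, 0]]
    - [[0.94, -0.83, 0], [0, 0, 0]]
    - [[0.94, -0.83, 0], [0, 0, 0]]
    - [[0.94, -0.83, 0], [0, 0, 0]]
    - [[0.94, -0.83, 0], [0, 0, 0]]
    - [[0.94, -0.83, 0], [0, 0, 0]]
    - [[0.94, -0.83, 0], [0, 0, 0]]
    - [[0.94, -0.83, 0], [0, 0, 0]]
    - [[0.94, -0.83, 0], [0, 0, 0]]
  grip: 1

```text
time: 1.4
tool_pos: [0.4372, -0.1721, 0.3028]
tcp_rot: [3.082, 0.607, 0.0]
wrist_force: [0.4, -0.9, 0.6]
opening: 0.0919
gripper_force: 0.0
```

Call:
arm_command:
  targets:
    - [[0.94, -0.83, 0], [0, 0, 0]]
    - [[0.94, -0.83, 0], [0, 0, 0]]
    - [[0.94, -0.83, 0], [0, 0, 0]]
    - [[0.94, -0.83, 0], [0, 0, 0]]
    - [[0.94, -0.83, 0], [0, 0, 0]]
    - [[0.94, -0.83, 0], [0, 0, 0]]
    - [[0.94, -0.83, 0], [0, 0, 0]]
    - [[0.94, -0.83, 0], [0, 0, 0]]
    - [[0.94, -0.83, 0], [0, 0, 0]]
    - [[0.94, -0.83, 0], [0, 0, 0]]
    - [[0.94, -0.83, 0], [0, 0, 0]]
    - [[0.94, -0.83, 0], [0, 0, 0]]

```text
time: 2.6
tool_pos: [0.6371, 0.2327, 0.3024]
tcp_rot: [3.082, 0.607, -0.001]
wrist_force: [0.8, -0.3, -0.2]
opening: 0.0919
gripper_force: 0.0
```

Call:
arm_command:
  targets:
    - [[0, 0, 0.4], [0, 0, 0.95]]
    - [[0, 0, 0.4], [0, 0, 0.95]]
    - [[0, 0, 0.4], [0, 0, 0.95]]
    - [[0, 0, 0.4], [0, 0, 0.95]]
    - [[0, 0, 0.4], [0, 0, 0.95]]
    - [[0, 0, 0], [0, 0, 0]]
    - [[0, 0, 0], [0, 0, 0]]

```text
time: 3.3
tool_pos: [0.6367, 0.2312, 0.2427]
tcp_rot: [3.101, -0.5, -0.001]
wrist_force: [-0.3, 0.3, -0.1]
opening: 0.092
gripper_force: 0.0
```

```bash
cat >> h.py <<'E'
def goal(x,y,z,yaw):  # units left in the present tool axes, turn (tool z) first or last
    s=sense();Rt=R.from_rotvec(s["tcp_rot"]).as_matrix();psi=np.arctan2(Rt[1,0],Rt[0,0])
    t=(psi-yaw+np.pi)%(2*np.pi)-np.pi
    print("tool",s["tool_pos"],"yaw",psi,"tilt",Rt[:,2],"shift units",Rt.T@(np.array([x,y,z])-s["tool_pos"])/.03,"turn units",t/.15,"q",s["joints"])
E
python3 - <<'E'
from h import *
w=grab_frame("wrist");g=w["image"];cv2.imwrite("pics/w1.png",g[:,:,::-1])
f=grab_frame("top")
# project tcp
m=mask(g,"wood",(60,200));b=blob(m,(318,300),120)
if b is not None:
    r=rect(w,b,.014,True);print(r);goal(r[0],r[1],.2,np.radians(r[4]))
else: goal(.637,.231,.2,-.326)
E
```

```text
(0.6408935546875, 0.23283216857910155, 149.35467529296875, 56.3280029296875, -18.537521362304688)
tool [0.637  0.2313 0.2434] yaw -0.3204732452559103 tilt [ 0.0009  0.0003 -1.    ] shift units [ 0.106  -0.0879  1.4471] turn units 0.020450251167275134 q [0.3461 0.4884 1.5643 0.     1.0879 2.2374]
```

View pics/w1.png

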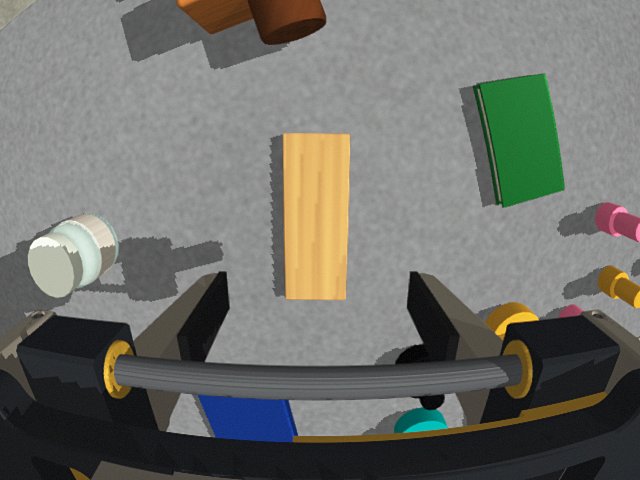

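The slat sits centred between the fingers, measured 149x56 mm at (0.641, 0.233). I'm descending and gripping it.

Call:
arm_command:
  targets:
    - [[0.11, -0.09, 1], [0, 0, 0.02]]
    - [[0, 0, 1], [0, 0, 0]]
    - [[0, 0, 1], [0, 0, 0]]
    - [[0, 0, 1], [0, 0, 0]]
    - [[0, 0, 0.5], [0, 0, 0]]
    - [[0, 0, 0.3], [0, 0, 0]]
    - [[0, 0, 0.2], [0, 0, 0]]
    - [[0, 0, 0.05], [0, 0, 0]]
    - [[0, 0, 0], [0, 0, 0]]
    - [[0, 0, 0], [0, 0, 0]]

```text
time: 4.4
tool_pos: [0.6412, 0.2329, 0.0922]
tcp_rot: [-3.099, 0.511, -0.002]
wrist_force: [0.8, 0.7, 0.3]
opening: 0.0915
gripper_force: 0.0
```

Call:
arm_command:
  targets:
    - [[0, 0, 0], [0, 0, 0]]
    - [[0, 0, 0], [0, 0, 0]]
    - [[0, 0, 0], [0, 0, 0]]
    - [[0, 0, 0], [0, 0, 0]]
    - [[0, 0, 0], [0, 0, 0]]
    - [[0, 0, 0], [0, 0, 0]]
    - [[0, 0, 0], [0, 0, 0]]
    - [[0, 0, 0], [0, 0, 0]]
  grip: 0

```text
time: 5.2
tool_pos: [0.6407, 0.2327, 0.0912]
tcp_rot: [3.1, -0.511, -0.0]
wrist_force: [-0.1, 0.1, 0.7]
opening: 0.056
gripper_force: 30.0
```

Call:
arm_command:
  targets:
    - [[0, 0, -0.3], [0, 0, 0]]
    - [[0, 0, -0.6], [0, 0, 0]]
    - [[0, 0, -0.8], [0, 0, 0]]
    - [[0, 0, -0.8], [0, 0, 0]]
    - [[0, 0, -0.8], [0, 0, 0]]
    - [[0, 0, -0.8], [0, 0, 0]]
    - [[0, 0, 0], [0, 0, 0]]

```text
time: 5.9
tool_pos: [0.6426, 0.2335, 0.2196]
tcp_rot: [-3.096, 0.51, -0.01]
wrist_force: [-1.0, 0.4, 0.2]
opening: 0.0554
gripper_force: 30.0
```

```bash
python3 - <<'E'
from h import *
s=sense();print(s["opening"],s["gripper_force"],s["wrist_force"])
goal(.406,-.370,.2,.159)
E
```

```text
0.055366118211283386 29.999778270721436 [-1.0323  0.4368  0.175 ]
tool [0.6426 0.2335 0.2196] yaw -0.32670628198242213 tilt [ 0.007   0.0026 -1.    ] shift units [-1.018  21.5853  0.5444] turn units -3.2380418798828154 q [0.3463 0.5191 1.5719 0.0001 1.0432 2.2437]
```

Call:
arm_command:
  targets:
    - [[-0.06, 1, 0], [0, 0, 0]]
    - [[-0.06, 1, 0], [0, 0, 0]]
    - [[-0.06, 1, 0], [0, 0, 0]]
    - [[-0.06, 1, 0], [0, 0, 0]]
    - [[-0.06, 1, 0], [0, 0, 0]]
    - [[-0.06, 1, 0], [0, 0, 0]]
    - [[-0.06, 1, 0], [0, 0, 0]]
    - [[-0.06, 1, 0], [0, 0, 0]]
    - [[-0.06, 1, 0], [0, 0, 0]]
    - [[-0.06, 1, 0], [0, 0, 0]]
    - [[-0.06, 1, 0], [0, 0, 0]]
    - [[-0.06, 1, 0], [0, 0, 0]]

```text
time: 7.1
tool_pos: [0.5039, -0.1023, 0.2142]
tcp_rot: [-3.1, 0.511, 0.0]
wrist_force: [0.4, 0.5, 0.0]
opening: 0.0558
gripper_force: 30.0
```

Call:
arm_command:
  targets:
    - [[-0.06, 1, 0], [0, 0, -0.65]]
    - [[0, 1, 0], [0, 0, -0.65]]
    - [[0, 1, 0], [0, 0, -0.65]]
    - [[0, 1, 0], [0, 0, -0.65]]
    - [[0, 1, 0], [0, 0, -0.64]]
    - [[0, 0, 0], [0, 0, 0]]
    - [[0, 0, 0], [0, 0, 0]]
    - [[0, 0, 0], [0, 0, 0]]

```text
time: 7.9
tool_pos: [0.4831, -0.2472, 0.214]
tcp_rot: [-3.131, -0.248, 0.001]
wrist_force: [-0.8, 0.6, -0.8]
opening: 0.0556
gripper_force: 30.0
```

```bash
python3 - <<'E'
from h import *
w=grab_frame("wrist");g=w["image"];cv2.imwrite("pics/w2.png",g[:,:,::-1])
b=blob(mask(g,"red"),(480,240),200)
print(b.sum(),rect(w,b,.024,True))
goal(.406,-.370,.2,.159)
E
```

```text
8973 (0.45786825561523437, -0.36184954833984373, 118.73033142089844, 83.1854019165039, -80.95487880706787)
tool [ 0.4832 -0.247   0.214 ] yaw 0.15904040139195585 tilt [-0.0006  0.0005 -1.    ] shift units [-3.1902  3.6403  0.4669] turn units 0.0002693426130395693 q [-0.4754  0.3315  1.8896  0.0003  0.9212  0.9362]
```

View pics/w2.png

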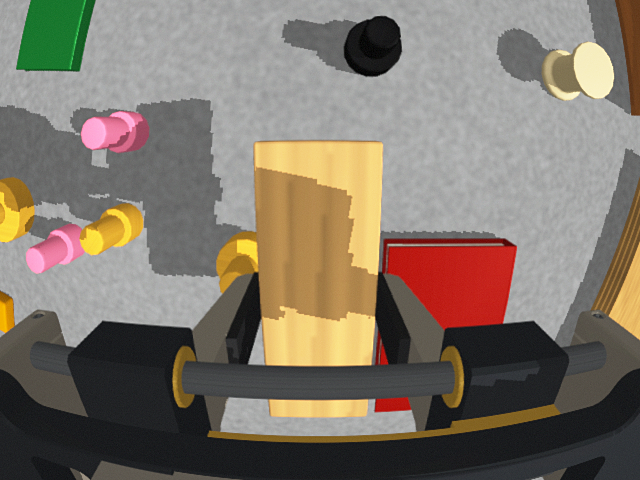

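The slat is held well. The red book is partly hidden by the gripper, with its far edge at (385-515, 243), so I'm backing off along -x to see all of it.

Call:
arm_command:
  targets:
    - [[-1, 0, 0], [0, 0, 0]]
    - [[-1, 0, 0], [0, 0, 0]]
    - [[-1, 0, 0], [0, 0, 0]]
    - [[-1, 0, 0], [0, 0, 0]]
    - [[-1, 0, 0], [0, 0, 0]]
    - [[0, 0, 0], [0, 0, 0]]
    - [[0, 0, 0], [0, 0, 0]]

```text
time: 8.65
tool_pos: [0.3355, -0.2715, 0.2145]
tcp_rot: [3.131, 0.249, 0.001]
wrist_force: [0.1, -0.3, -0.8]
opening: 0.0559
gripper_force: 30.0
```

```bash
python3 - <<'E'
from h import *
w=grab_frame("wrist");g=w["image"];cv2.imwrite("pics/w3.png",g[:,:,::-1])
b=blob(mask(g,"red"),(450,200),200)
r=rect(w,b,.024,True);print(b.sum(),r)
f=grab_frame("top");print(rect(f,blob(mask(f["image"],"red"),(465,277),25),.024))
goal(*r[:2],.15,.159)
E
```

```text
28952 (0.4090880432128906, -0.36958868408203127, 169.28883361816406, 118.67383575439453, 9.120716094970703)Traceback (most recent call last):
  File "<stdin>", line 5, in <module>
  File "h.py", line 27, in rect
    c=max(cv2.findContours(m,cv2.RETR_EXTERNAL,cv2.CHAIN_APPROX_NONE)[0],key=len)[:,0]
      ~~~^^^^^^^^^^^^^^^^^^^^^^^^^^^^^^^^^^^^^^^^^^^^^^^^^^^^^^^^^^^^^^^^^^^^^^^^
ValueError: max() iterable argument is empty
```

View pics/w3.png

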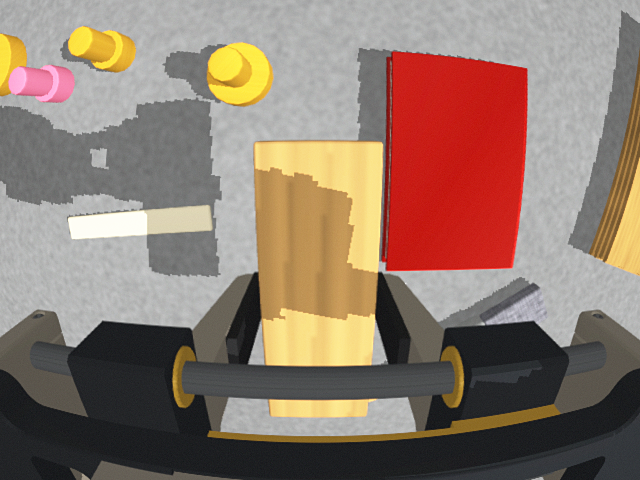

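The red book measures 169x118 mm at (0.409, -0.371) and 9.1°, with the slat alongside it. I'm moving over it and lowering the slat.

Call:
arm_command:
  targets:
    - [[0.47, 0.9, 0], [0, 0, 0]]
    - [[0.47, 0.92, 0], [0, 0, 0]]
    - [[0.47, 0.92, 0], [0, 0, 0]]
    - [[0.48, 0.93, 0], [0, 0, 0]]
    - [[0, 0, 0.8], [0, 0, 0]]
    - [[0, 0, 0.9], [0, 0, 0]]
    - [[0, 0, 0.7], [0, 0, 0]]
    - [[0, 0, 0.3], [0, 0, 0]]
    - [[0, 0, 0.2], [0, 0, 0]]
    - [[0, 0, 0.1], [0, 0, 0]]
    - [[0, 0, 0], [0, 0, 0]]
    - [[0, 0, 0], [0, 0, 0]]

```text
time: 9.95
tool_pos: [0.4092, -0.3718, 0.125]
tcp_rot: [3.131, 0.25, 0.001]
wrist_force: [1.0, -0.1, -0.7]
opening: 0.0557
gripper_force: 30.0
```

```bash
python3 - <<'E'
from h import *
s=sense();print(s["opening"],s["gripper_force"],s["wrist_force"])
goal(.409,-.371,.1155,.159)
E
```

```text
0.055717085187644795 29.999799728393555 [ 0.9768 -0.131  -0.7237]
tool [ 0.4092 -0.3718  0.125 ] yaw 0.15933392211924183 tilt [ 0.001  -0.0009 -1.    ] shift units [-0.0037 -0.0282  0.3154] turn units 0.0022261474616117978 q [-0.7402  0.4756  1.9202  0.      0.7445  0.6712]
```

Call:
arm_command:
  targets:
    - [[0, 0, 0.1], [0, 0, 0]]
    - [[0, 0, 0.1], [0, 0, 0]]
    - [[0, 0, 0.07], [0, 0, 0]]
    - [[0, 0, 0.03], [0, 0, 0]]
    - [[0, 0, 0], [0, 0, 0]]
    - [[0, 0, 0], [0, 0, 0]]

```text
time: 10.55
tool_pos: [0.4087, -0.3715, 0.1152]
tcp_rot: [-3.132, -0.25, 0.0]
wrist_force: [-0.6, 0.2, 0.7]
opening: 0.0554
gripper_force: 30.0
```

Call:
arm_command:
  targets:
    - [[0, 0, 0.02], [0, 0, 0]]
    - [[0, 0, 0], [0, 0, 0]]
    - [[0, 0, 0], [0, 0, 0]]

```text
time: 10.85
tool_pos: [0.4087, -0.3715, 0.1152]
tcp_rot: [-3.132, -0.25, 0.0]
wrist_force: [-2.5, 2.2, 8.8]
opening: 0.0559
gripper_force: 30.0
```

Contact with the book is made, so I'm releasing and rising.

Call:
arm_command:
  targets:
    - [[0, 0, 0], [0, 0, 0]]
    - [[0, 0, 0], [0, 0, 0]]
    - [[0, 0, 0], [0, 0, 0]]
    - [[0, 0, 0], [0, 0, 0]]
    - [[0, 0, -0.3], [0, 0, 0]]
    - [[0, 0, -0.6], [0, 0, 0]]
    - [[0, 0, -0.9], [0, 0, 0]]
    - [[0, 0, -1], [0, 0, 0]]
    - [[0, 0, -1], [0, 0, 0]]
    - [[0, 0, -1], [0, 0, 0]]
    - [[0, 0, 0], [0, 0, 0]]
    - [[0, 0, 0], [0, 0, 0]]
  grip: 1

```text
time: 12.05
tool_pos: [0.4089, -0.3716, 0.2594]
tcp_rot: [3.13, 0.25, 0.002]
wrist_force: [-0.5, 1.0, -0.3]
opening: 0.0917
gripper_force: 0.0
```

```bash
python3 - <<'E'
from h import *
w=grab_frame("wrist");g=w["image"];cv2.imwrite("pics/w4.png",g[:,:,::-1])
b=blob(mask(g,"red"),(318,250),200);print("book",rect(w,b,.024,True))
b=blob(mask(g,"wood",(60,200)),(318,220),120);r=rect(w,b,.038,True);print("slat",r)
goal(.4551,.0708,.25,-.326)
E
```

```text
book (0.409612548828125, -0.37197967529296877, 169.35679626464844, 114.71288299560547, 9.120100975036621)
slat (0.4093141479492188, -0.3710182189941406, 148.6183624267578, 56.281105041503906, 9.170485496520996)
tool [ 0.4085 -0.3713  0.2583] yaw 0.1593199098620457 tilt [-0.0002  0.0002 -1.    ] shift units [  3.8713 -14.3023   0.2805] turn units 3.235466065746972 q [-0.7404  0.2888  1.8337 -0.      1.0193  0.6711]
```

View pics/w4.png

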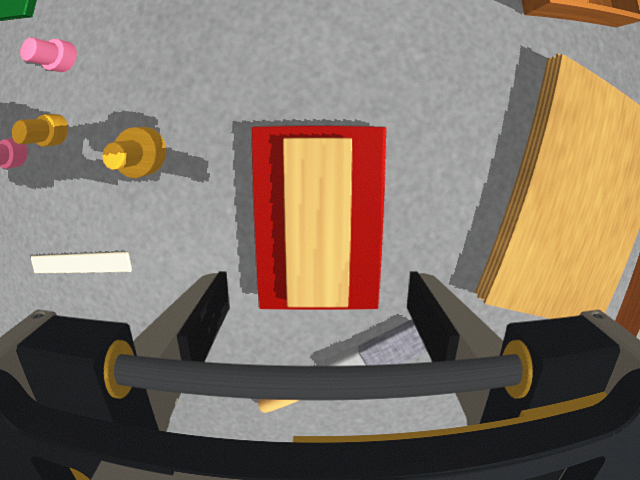

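The slat lies centred on the red book, about 1 mm off and parallel to it. Next is the large brass weight, gripped along world x because its neighbours lie along y.

Call:
arm_command:
  targets:
    - [[0.26, -0.95, 0], [0, 0, 0]]
    - [[0.26, -0.95, 0], [0, 0, 0]]
    - [[0.26, -0.95, 0], [0, 0, 0]]
    - [[0.26, -0.95, 0], [0, 0, 0]]
    - [[0.26, -0.95, 0], [0, 0, 0]]
    - [[0.26, -0.95, 0], [0, 0, 0]]
    - [[0.26, -0.95, 0], [0, 0, 0]]
    - [[0.26, -0.95, 0], [0, 0, 0]]
    - [[0.26, -0.95, 0], [0, 0, 0]]
    - [[0.26, -0.95, 0], [0, 0, 0]]
    - [[0.26, -0.95, 0], [0, 0, 0]]
    - [[0.26, -0.95, 0], [0, 0, 0]]

```text
time: 13.3
tool_pos: [0.4461, -0.0178, 0.2573]
tcp_rot: [-3.131, -0.25, 0.004]
wrist_force: [-0.3, 1.0, -0.5]
opening: 0.0917
gripper_force: 0.0
```

Call:
arm_command:
  targets:
    - [[0.26, -0.95, 0], [0, 0, 0]]
    - [[0.26, -0.95, 0], [0, 0, 0]]
    - [[0.26, -0.95, 0], [0, 0, -0.94]]
    - [[0, 0, 0], [0, 0, -0.94]]
    - [[0, 0, 0], [0, 0, -0.94]]
    - [[0, 0, 0], [0, 0, -0.94]]
    - [[0, 0, 0], [0, 0, -0.94]]
    - [[0, 0, 0], [0, 0, -0.94]]
    - [[0, 0, 0], [0, 0, -0.94]]
    - [[0, 0, 0], [0, 0, -0.94]]
    - [[0, 0, 0], [0, 0, -0.94]]
    - [[0, 0, 0], [0, 0, -0.94]]

```text
time: 14.5
tool_pos: [0.4557, 0.069, 0.2572]
tcp_rot: [-2.216, -2.225, 0.004]
wrist_force: [-0.7, -1.2, 0.2]
opening: 0.0917
gripper_force: 0.0
```

Call:
arm_command:
  targets:
    - [[0, 0, 0], [0, 0, 0]]
    - [[0, 0, 0], [0, 0, 0]]
  grip: 0.75

```text
time: 14.7
tool_pos: [0.456, 0.069, 0.2577]
tcp_rot: [-2.227, -2.214, 0.002]
wrist_force: [-0.1, 0.2, 0.3]
opening: 0.0779
gripper_force: 0.0
```

```bash
python3 - <<'E'
from h import *
w=grab_frame("wrist");g=w["image"];cv2.imwrite("pics/w5.png",g[:,:,::-1])
goal(.4551,.0708,.119,1.571)
T=w["world_to_cam"];print(-T[:3,:3].T@T[:3,3])
h=cv2.cvtColor(g,cv2.COLOR_RGB2HSV);m=cv2.inRange(h,(14,130,60),(30,255,255))
n,l,st,ce=cv2.connectedComponentsWithStats(m)
for i in range(1,n):
    if st[i,4]>150: print(st[i],ce[i],plane(w,ce[i],.03,True))
E
```

```text
tool [0.4561 0.0691 0.2579] yaw 1.5654194800398684 tilt [-0.0013 -0.0002 -1.    ] shift units [ 0.0584 -0.0283  4.6307] turn units -0.037203466400876906 q [0.147  0.1517 2.0163 0.     0.9749 0.1524]
[0.458  0.1466 0.3397]
[ 156  160   50   39 1581] [180.0266 178.4383] [[0.3366 0.1116]]
[ 284  181   73   74 4170] [319.888  217.4091] [[0.4589 0.0752]]
[617 282  23  44 224] [627.8438 302.8348] [[ 0.843  -0.0295]]
[310 337  33  30 806] [325.7655 352.7767] [[ 0.4644 -0.0612]]
[128 342  29  61 870] [139.2448 371.7149] [[ 0.2557 -0.099 ]]
[480 342  28  61 870] [496.2805 371.8092] [[ 0.6564 -0.1004]]
[ 260  396  333   47 3452] [417.1559 425.1602] [[ 0.5718 -0.1709]]
```

View pics/w5.png

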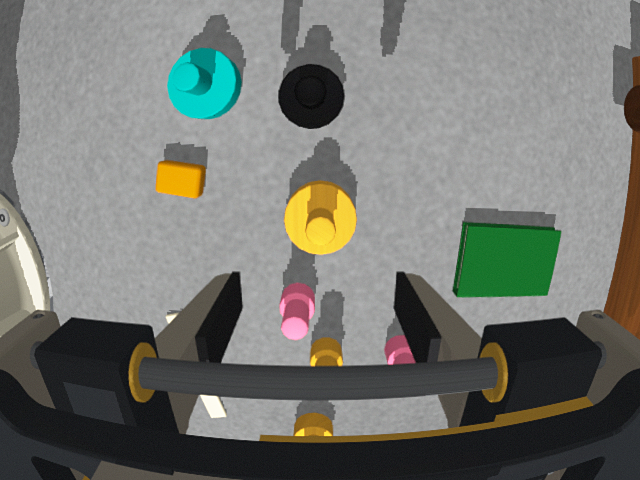

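The large brass weight is at (320,217), with its handle top at about (320,231), between the two fingers. The iron is at (311,96) and the pink one at (297,310).

```bash
python3 - <<'E'
from h import *
w=grab_frame("wrist")
print(plane(w,(320,231),.064,True),plane(w,(320,217.5),.024,True))
p=plane(w,(320,217.5),.024,True)[0]
goal(*p,.119,1.571)
E
```

```text
[[0.4591 0.0723]] [[0.4592 0.0737]]
tool [0.4562 0.0691 0.2581] yaw 1.566081679642661 tilt [-0.001  -0.0001 -1.    ] shift units [0.1563 0.104  4.6364] turn units -0.03278880238225905 q [0.147  0.1515 2.0161 0.     0.975  0.1517]
```

Call:
arm_command:
  targets:
    - [[0.13, 0.1, 0.8], [0, 0, 0]]
    - [[0, 0, 0.9], [0, 0, 0]]
    - [[0, 0, 0.9], [0, 0, 0]]
    - [[0, 0, 0.8], [0, 0, 0]]
    - [[0, 0, 0.6], [0, 0, 0]]
    - [[0, 0, 0.4], [0, 0, 0]]
    - [[0, 0, 0.26], [0, 0, 0]]
    - [[0, 0, 0], [0, 0, 0]]
    - [[0, 0, 0], [0, 0, 0]]

```text
time: 15.7
tool_pos: [0.4599, 0.0731, 0.1192]
tcp_rot: [2.223, 2.219, 0.001]
wrist_force: [0.1, -0.7, 0.3]
opening: 0.0687
gripper_force: 0.0
```

Call:
arm_command:
  targets:
    - [[0, 0, 0], [0, 0, 0]]
    - [[0, 0, 0], [0, 0, 0]]
    - [[0, 0, 0], [0, 0, 0]]
    - [[0, 0, 0], [0, 0, 0]]
    - [[0, 0, 0], [0, 0, 0]]
    - [[0, 0, 0], [0, 0, 0]]
    - [[0, 0, 0], [0, 0, 0]]
    - [[0, 0, 0], [0, 0, 0]]
    - [[0, 0, 0], [0, 0, 0]]
    - [[0, 0, 0], [0, 0, 0]]
  grip: 0

```text
time: 16.7
tool_pos: [0.4584, 0.0729, 0.1187]
tcp_rot: [-2.222, -2.219, 0.003]
wrist_force: [-4.2, -0.4, 4.7]
opening: 0.0235
gripper_force: 30.0
```

Call:
arm_command:
  targets:
    - [[0, 0, -0.3], [0, 0, 0]]
    - [[0, 0, -0.6], [0, 0, 0]]
    - [[0, 0, -0.9], [0, 0, 0]]
    - [[0, 0, -1], [0, 0, 0]]
    - [[0, 0, -0.9], [0, 0, 0]]
    - [[0, 0, -0.6], [0, 0, 0]]
    - [[0, 0, -0.3], [0, 0, 0]]
    - [[0, 0, 0], [0, 0, 0]]
    - [[0, 0, 0], [0, 0, 0]]

```text
time: 17.6
tool_pos: [0.4589, 0.0729, 0.2559]
tcp_rot: [-2.223, -2.219, 0.002]
wrist_force: [-0.5, 0.2, -8.2]
opening: 0.0233
gripper_force: 30.0
```

```bash
python3 - <<'E'
from h import *
w=grab_frame("wrist");g=w["image"];cv2.imwrite("pics/w6.png",g[:,:,::-1])
s=sense();print(s["opening"],s["gripper_force"],s["wrist_force"])
goal(.409,-.371,.25,1.571)
E
```

```text
0.023361570327459728 29.993735253810883 [-0.3362 -0.0868 -7.6366]
tool [0.4588 0.0729 0.2556] yaw 1.5692837485064983 tilt [-0.0021 -0.0003 -1.    ] shift units [-14.7986  -1.6357   0.1955] turn units -0.011441676623344204 q [0.1543 0.1602 2.012  0.     0.9715 0.1558]
```

View pics/w6.png

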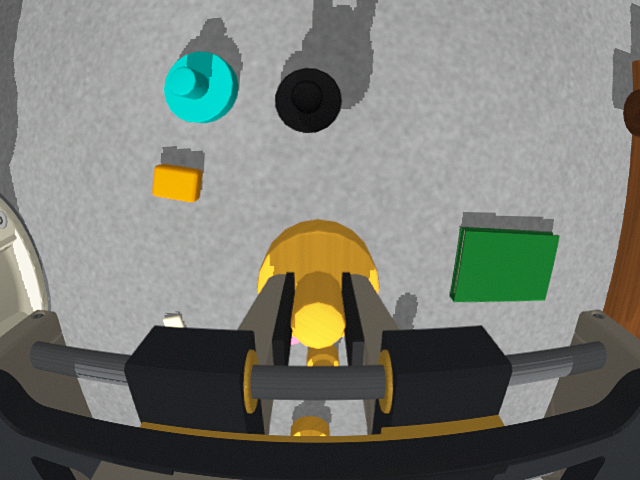

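The weight is held upright (7.6 N). I'm carrying it to the red book.

Call:
arm_command:
  targets:
    - [[-0.6, -0.1, 0], [0, 0, 0]]
    - [[-0.9, -0.1, 0], [0, 0, 0]]
    - [[-0.95, -0.1, 0], [0, 0, 0]]
    - [[-0.95, -0.1, 0], [0, 0, 0]]
    - [[-0.95, -0.1, 0], [0, 0, 0]]
    - [[-0.95, -0.1, 0], [0, 0, 0]]
    - [[-0.95, -0.1, 0], [0, 0, 0]]
    - [[-0.95, -0.1, 0], [0, 0, 0]]
    - [[-0.95, -0.1, 0], [0, 0, 0]]
    - [[-0.95, -0.1, 0], [0, 0, 0]]
    - [[-0.95, -0.1, 0], [0, 0, 0]]
    - [[-0.95, -0.1, 0], [0, 0, 0]]

```text
time: 18.85
tool_pos: [0.4222, -0.2578, 0.2554]
tcp_rot: [-2.221, -2.218, 0.001]
wrist_force: [1.1, -0.1, -8.5]
opening: 0.0234
gripper_force: 30.0
```

Call:
arm_command:
  targets:
    - [[-0.95, -0.11, 0], [0, 0, 0]]
    - [[-0.95, -0.11, 0], [0, 0, 0]]
    - [[-0.95, -0.11, 0], [0, 0, 0]]
    - [[-0.6, -0.07, 0], [0, 0, 0]]
    - [[-0.35, -0.04, 0], [0, 0, 0]]
    - [[0, 0, 0.7], [0, 0, 0]]
    - [[0, 0, 0.8], [0, 0, 0]]
    - [[0, 0, 0.7], [0, 0, 0]]
    - [[0, 0, 0.5], [0, 0, 0]]
    - [[0, 0, 0.3], [0, 0, 0]]
    - [[0, 0, 0], [0, 0, 0]]
    - [[0, 0, 0], [0, 0, 0]]

```text
time: 20.05
tool_pos: [0.4099, -0.3708, 0.1671]
tcp_rot: [2.223, 2.22, 0.0]
wrist_force: [0.4, -0.2, -7.3]
opening: 0.023
gripper_force: 30.0
```

```bash
python3 - <<'E'
from h import *
s=sense();print(s["opening"],s["gripper_force"],s["wrist_force"])
goal(.409,-.371,.157,1.571)
E
```

```text
0.022982528637297425 29.99360829591751 [ 0.4124 -0.1919 -7.3077]
tool [ 0.4099 -0.3708  0.1671] yaw 1.5695382019519633 tilt [ 0.0001  0.     -1.    ] shift units [-0.0058 -0.0314  0.3362] turn units -0.009745320320243186 q [-0.7381  0.4111  1.8993  0.0001  0.8311 -0.7369]
```

Call:
arm_command:
  targets:
    - [[0, -0.03, 0.1], [0, 0, 0]]
    - [[0, 0, 0.1], [0, 0, 0]]
    - [[0, 0, 0.07], [0, 0, 0]]
    - [[0, 0, 0.04], [0, 0, 0]]
    - [[0, 0, 0.02], [0, 0, 0]]
    - [[0, 0, 0], [0, 0, 0]]
    - [[0, 0, 0], [0, 0, 0]]

```text
time: 20.75
tool_pos: [0.4088, -0.371, 0.1569]
tcp_rot: [2.223, 2.22, 0.0]
wrist_force: [-0.1, 0.2, -8.3]
opening: 0.0233
gripper_force: 30.0
```

Call:
arm_command:
  targets:
    - [[0, 0, 0.02], [0, 0, 0]]
    - [[0, 0, 0], [0, 0, 0]]
    - [[0, 0, 0], [0, 0, 0]]

```text
time: 21.05
tool_pos: [0.4089, -0.371, 0.1567]
tcp_rot: [2.223, 2.219, 0.0]
wrist_force: [-0.9, 1.7, 0.4]
opening: 0.0233
gripper_force: 30.0
```

Call:
arm_command:
  targets:
    - [[0, 0, 0], [0, 0, 0]]
    - [[0, 0, 0], [0, 0, 0]]
    - [[0, 0, 0], [0, 0, 0]]
    - [[0, 0, 0], [0, 0, 0]]
    - [[0, 0, 0], [0, 0, 0]]
    - [[0, 0, -0.4], [0, 0, 0]]
    - [[0, 0, -0.7], [0, 0, 0]]
    - [[0, 0, -1], [0, 0, 0]]
    - [[0, 0, -1], [0, 0, 0]]
    - [[0, 0, -0.9], [0, 0, 0]]
    - [[0, 0, 0], [0, 0, 0]]
    - [[0, 0, 0], [0, 0, 0]]
  grip: 0.75

```text
time: 22.25
tool_pos: [0.4088, -0.371, 0.2771]
tcp_rot: [2.222, 2.219, 0.0]
wrist_force: [0.5, -0.3, 0.2]
opening: 0.069
gripper_force: 0.0
```

```bash
python3 - <<'E'
from h import *
w=grab_frame("wrist");g=w["image"];cv2.imwrite("pics/w7.png",g[:,:,::-1])
goal(.4461,-.1925,.25,1.571)
E
```

```text
tool [ 0.4085 -0.3707  0.2761] yaw 1.569260892100528 tilt [-0.0001  0.0001 -1.    ] shift units [5.941  1.2452 0.8712] turn units -0.011594052663147874 q [-0.7396  0.2678  1.8182  0.      1.0558 -0.7381]
```

View pics/w7.png

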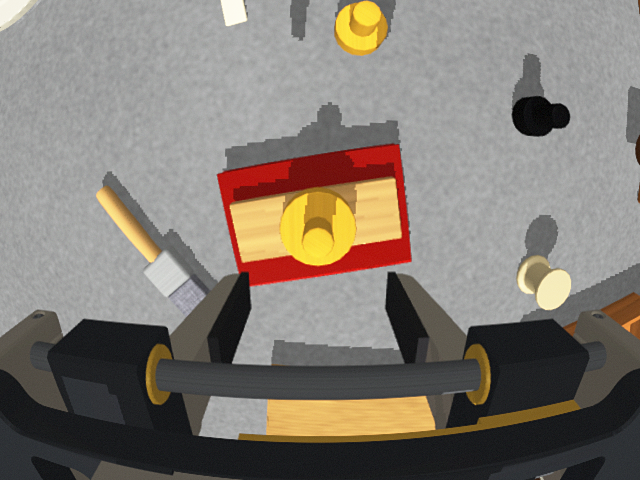

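The large weight stands upright in the middle of the slat, with its disc at (318,228). The medium weight is at (361,28), so I'm going there.

Call:
arm_command:
  targets:
    - [[0.8, 0.2, 0.1], [0, 0, 0]]
    - [[0.9, 0.2, 0.1], [0, 0, 0]]
    - [[0.9, 0.2, 0.1], [0, 0, 0]]
    - [[0.9, 0.2, 0.1], [0, 0, 0]]
    - [[0.9, 0.2, 0.1], [0, 0, 0]]
    - [[0.9, 0.2, 0], [0, 0, 0]]
    - [[0.7, 0.15, 0], [0, 0, 0]]
    - [[0, 0, 0], [0, 0, 0]]
    - [[0, 0, 0], [0, 0, 0]]

```text
time: 23.2
tool_pos: [0.4491, -0.1908, 0.2604]
tcp_rot: [-2.221, -2.22, 0.001]
wrist_force: [0.6, 0.4, -0.3]
opening: 0.0686
gripper_force: 0.0
```

```bash
cat >> h.py <<'E'
def disc(w,near,d):
    h=cv2.cvtColor(w["image"],cv2.COLOR_RGB2HSV);m=cv2.inRange(h,(14,130,60),(30,255,255))
    n,l,st,ce=cv2.connectedComponentsWithStats(m);K=w["mtx"]
    out=[]
    for i in range(1,n):
        if st[i,4]<150 or ce[i][1]>400: continue
        P=plane(w,ce[i],.02,True)[0]
        if np.hypot(*(P-near))<.04:
            c=max(cv2.findContours((l==i).astype(np.uint8),0,1)[0],key=len)[:,0]
            Q=plane(w,c,.026,True)*1000
            print(st[i],ce[i],"centroid",P,"circle",cv2.minEnclosingCircle(Q.astype(np.float32)));out.append(P)
    return out
E
python3 - <<'E'
from h import *
w=grab_frame("wrist");g=w["image"];cv2.imwrite("pics/w8.png",g[:,:,::-1])
p=disc(w,(.45,-.19),48)
goal(*p[0],.1187,1.571)
E
```

```text
[ 291  195   54   56 2351] [317.1991 222.5398] centroid [ 0.4497 -0.1921] circle ((449.56884765625, -190.93472290039062), 25.268007278442383)
tool [ 0.4492 -0.1913  0.2606] yaw 1.5697477009422294 tilt [-0.0013  0.0002 -1.    ] shift units [-0.0285  0.0238  4.7302] turn units -0.00834866038513719 q [-0.4055  0.19    1.9612 -0.0004  0.9916 -0.4043]
```

View pics/w8.png

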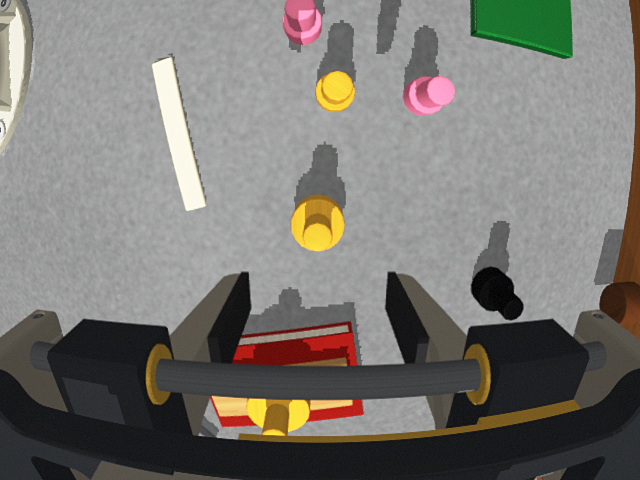

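The medium weight sits right under the tool at (317,222). I'm gripping it.

Call:
arm_command:
  targets:
    - [[0, 0, 0.8], [0, 0, 0]]
    - [[0, 0, 0.9], [0, 0, 0]]
    - [[0, 0, 0.9], [0, 0, 0]]
    - [[0, 0, 0.8], [0, 0, 0]]
    - [[0, 0, 0.6], [0, 0, 0]]
    - [[0, 0, 0.45], [0, 0, 0]]
    - [[0, 0, 0.28], [0, 0, 0]]
    - [[0, 0, 0], [0, 0, 0]]
    - [[0, 0, 0], [0, 0, 0]]

```text
time: 24.15
tool_pos: [0.4496, -0.1915, 0.1196]
tcp_rot: [2.224, 2.219, -0.0]
wrist_force: [0.4, -0.6, 0.8]
opening: 0.0689
gripper_force: 0.0
```

Call:
arm_command:
  targets:
    - [[0, 0, 0], [0, 0, 0]]
    - [[0, 0, 0], [0, 0, 0]]
    - [[0, 0, 0], [0, 0, 0]]
    - [[0, 0, 0], [0, 0, 0]]
    - [[0, 0, 0], [0, 0, 0]]
    - [[0, 0, 0], [0, 0, 0]]
    - [[0, 0, 0], [0, 0, 0]]
    - [[0, 0, 0], [0, 0, 0]]
    - [[0, 0, 0], [0, 0, 0]]
    - [[0, 0, 0], [0, 0, 0]]
  grip: 0

```text
time: 25.15
tool_pos: [0.4493, -0.1909, 0.1194]
tcp_rot: [-2.223, -2.219, 0.0]
wrist_force: [-3.0, 0.7, 3.7]
opening: 0.0232
gripper_force: 30.0
```

Call:
arm_command:
  targets:
    - [[0, 0, -0.3], [0, 0, 0]]
    - [[0, 0, -0.6], [0, 0, 0]]
    - [[0, 0, -0.9], [0, 0, 0]]
    - [[0, 0, -1], [0, 0, 0]]
    - [[0, 0, -0.9], [0, 0, 0]]
    - [[0, 0, -0.6], [0, 0, 0]]
    - [[0, 0, -0.3], [0, 0, 0]]
    - [[0, 0, 0], [0, 0, 0]]
    - [[0, 0, 0], [0, 0, 0]]

```text
time: 26.05
tool_pos: [0.4491, -0.1908, 0.2567]
tcp_rot: [-2.223, -2.219, 0.0]
wrist_force: [-0.7, 0.4, -5.4]
opening: 0.023
gripper_force: 30.0
```

```bash
python3 - <<'E'
from h import *
s=sense();print(s["opening"],s["gripper_force"],s["wrist_force"])
goal(.424,.2,.25,1.571)
goal(.424,.377,.25,1.571)
f=grab_frame("top");b=blob(mask(f["image"],"blue"),(161,267),25)
if b is not None: print(rect(f,b,.02))
E
```

```text
0.023010572704036655 29.996764361858368 [-0.6666  0.3785 -5.4378]
tool [ 0.4491 -0.1908  0.2567] yaw 1.5692759666163927 tilt [-0.0008  0.0004 -1.    ] shift units [13.0243 -0.8572  0.2285] turn units -0.01149355589071514 q [-0.4048  0.1946  1.9657  0.0001  0.9822 -0.4033]
tool [ 0.4491 -0.1908  0.2567] yaw 1.5692759666163927 tilt [-0.0008  0.0004 -1.    ] shift units [18.9243 -0.8662  0.231 ] turn units -0.01149355589071514 q [-0.4048  0.1946  1.9657  0.0001  0.9822 -0.4033]
(0.421753662109375, 0.37794119262695314, 138.90274047851562, 97.20230865478516, -9.294113159179688)
```

Call:
arm_command:
  targets:
    - [[0.6, -0.05, 0], [0, 0, 0]]
    - [[0.9, -0.05, 0], [0, 0, 0]]
    - [[1, -0.05, 0], [0, 0, 0]]
    - [[1, -0.05, 0], [0, 0, 0]]
    - [[1, -0.05, 0], [0, 0, 0]]
    - [[1, -0.05, 0], [0, 0, 0]]
    - [[1, -0.05, 0], [0, 0, 0]]
    - [[1, -0.05, 0], [0, 0, 0]]
    - [[1, -0.05, 0], [0, 0, 0]]
    - [[1, -0.05, 0], [0, 0, 0]]
    - [[1, -0.05, 0], [0, 0, 0]]
    - [[1, -0.05, 0], [0, 0, 0]]

```text
time: 27.3
tool_pos: [0.4313, 0.1551, 0.2562]
tcp_rot: [-2.222, -2.219, 0.003]
wrist_force: [0.4, 0.3, -4.5]
opening: 0.0235
gripper_force: 30.0
```

Call:
arm_command:
  targets:
    - [[1, -0.05, 0], [0, 0, 0]]
    - [[0.9, -0.05, 0], [0, 0, 0]]
    - [[0.6, -0.05, 0], [0, 0, 0]]
    - [[0.3, 0, 0], [0, 0, 0]]
    - [[0, 0, 0], [0, 0, 0]]
    - [[0, 0, 0], [0, 0, 0]]

```text
time: 27.9
tool_pos: [0.4274, 0.2374, 0.2568]
tcp_rot: [-2.223, -2.22, 0.002]
wrist_force: [0.1, 0.5, -5.3]
opening: 0.0236
gripper_force: 30.0
```

```bash
python3 - <<'E'
from h import *
w=grab_frame("wrist");g=w["image"];cv2.imwrite("pics/w9.png",g[:,:,::-1])
r=rect(w,blob(mask(g,"blue"),(318,150),180),.02,True);print(r)
goal(*r[:2],.1394,1.571)
E
```

```text
(0.42466311645507815, 0.38031878662109375, 139.23272705078125, 95.46520233154297, -9.422042846679688)
tool [0.4275 0.2372 0.2569] yaw 1.5689845391480826 tilt [-0.0009 -0.0008 -1.    ] shift units [ 4.7743 -0.0997  3.9143] turn units -0.013436405679450777 q [ 0.5036  0.1957  1.9635 -0.0004  0.9835  0.5057]
```

View pics/w9.png

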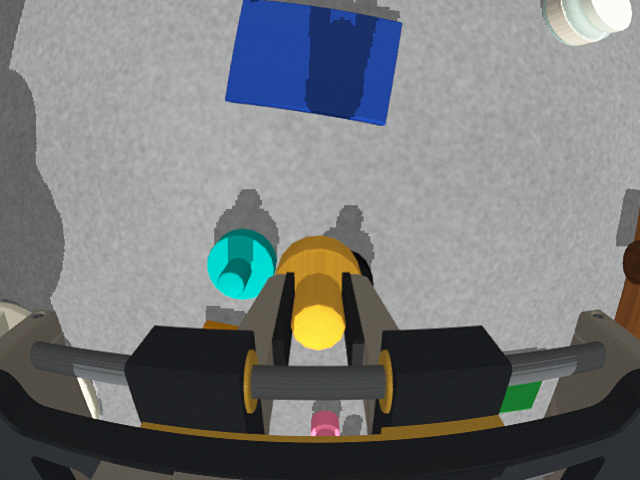

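The blue book is fully in view around (313,62), measured 139x95 mm. I'm carrying the weight over it.

Call:
arm_command:
  targets:
    - [[0.7, -0.02, 0], [0, 0, 0]]
    - [[1, -0.02, 0], [0, 0, 0]]
    - [[1, -0.02, 0], [0, 0, 0]]
    - [[1, -0.02, 0], [0, 0, 0]]
    - [[0.7, -0.02, 0], [0, 0, 0]]
    - [[0.37, 0, 0], [0, 0, 0]]
    - [[0, 0, 0.7], [0, 0, 0]]
    - [[0, 0, 0.9], [0, 0, 0]]
    - [[0, 0, 0.9], [0, 0, 0]]
    - [[0, 0, 0.6], [0, 0, 0]]
    - [[0, 0, 0.4], [0, 0, 0]]
    - [[0, 0, 0], [0, 0, 0]]

```text
time: 29.15
tool_pos: [0.4244, 0.38, 0.151]
tcp_rot: [-2.224, -2.219, 0.005]
wrist_force: [-1.2, 0.2, -4.3]
opening: 0.0234
gripper_force: 30.0
```

Call:
arm_command:
  targets:
    - [[0, 0, 0.1], [0, 0, 0]]
    - [[0, 0, 0.1], [0, 0, 0]]
    - [[0, 0, 0.1], [0, 0, 0]]
    - [[0, 0, 0.06], [0, 0, 0]]
    - [[0, 0, 0], [0, 0, 0]]
    - [[0, 0, 0], [0, 0, 0]]

```text
time: 29.75
tool_pos: [0.4249, 0.3812, 0.1417]
tcp_rot: [2.223, 2.22, 0.0]
wrist_force: [-0.9, -0.2, -4.4]
opening: 0.0233
gripper_force: 30.0
```

```bash
python3 - <<'E'
from h import *
print(sense()["wrist_force"]);goal(.4245,.380,.1394,1.571)
E
```

```text
[-0.8766 -0.1879 -4.4094]
tool [0.4249 0.3812 0.1417] yaw 1.5693385186659679 tilt [ 0.0002  0.0001 -1.    ] shift units [-0.0409 -0.014   0.0771] turn units -0.011076542226880667 q [ 0.7286  0.4713  1.8728 -0.      0.7973  0.7301]
```

Call:
arm_command:
  targets:
    - [[-0.03, 0, 0.04], [0, 0, 0]]
    - [[0, 0, 0.02], [0, 0, 0]]
    - [[0, 0, 0.02], [0, 0, 0]]
    - [[0, 0, 0], [0, 0, 0]]
    - [[0, 0, 0], [0, 0, 0]]

```text
time: 30.25
tool_pos: [0.4249, 0.3802, 0.1394]
tcp_rot: [2.223, 2.22, -0.0]
wrist_force: [-1.7, -0.8, 0.5]
opening: 0.0236
gripper_force: 30.0
```

Contact is made. I'm releasing and rising.

Call:
arm_command:
  targets:
    - [[0, 0, 0], [0, 0, 0]]
    - [[0, 0, 0], [0, 0, 0]]
    - [[0, 0, 0], [0, 0, 0]]
    - [[0, 0, 0], [0, 0, 0]]
    - [[0, 0, 0], [0, 0, 0]]
    - [[0, 0, -0.4], [0, 0, 0]]
    - [[0, 0, -0.7], [0, 0, 0]]
    - [[0, 0, -1], [0, 0, 0]]
    - [[0, 0, -1], [0, 0, 0]]
    - [[0, 0, -0.9], [0, 0, 0]]
    - [[0, 0, 0], [0, 0, 0]]
    - [[0, 0, 0], [0, 0, 0]]
  grip: 0.75

```text
time: 31.45
tool_pos: [0.425, 0.3804, 0.2601]
tcp_rot: [2.223, 2.22, 0.003]
wrist_force: [0.1, -0.3, -0.3]
opening: 0.0691
gripper_force: 0.0
```

```bash
python3 - <<'E'
from h import *
w=grab_frame("wrist");g=w["image"];cv2.imwrite("pics/w10.png",g[:,:,::-1])
goal(.464,-.075,.25,1.571)
E
```

```text
tool [0.4246 0.38   0.259 ] yaw 1.5692487947614535 tilt [-0.0002 -0.0001 -1.    ] shift units [-15.1646   1.3372   0.3023] turn units -0.01167470159031107 q [0.7274 0.3144 1.7954 0.     1.032  0.7289]
```

View pics/w10.png

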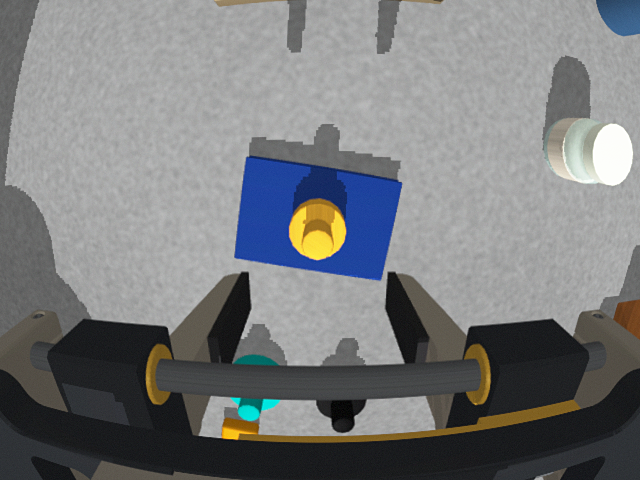

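The medium weight stands in the middle of the blue book, with its disc at (318,230). Now the small weight, with the yaw turned to clear the pink look-alikes.

Call:
arm_command:
  targets:
    - [[-0.95, 0.08, 0], [0, 0, 0]]
    - [[-0.95, 0.08, 0], [0, 0, 0]]
    - [[-0.95, 0.08, 0], [0, 0, 0]]
    - [[-0.95, 0.08, 0], [0, 0, 0]]
    - [[-0.95, 0.08, 0], [0, 0, 0]]
    - [[-0.95, 0.08, 0], [0, 0, 0]]
    - [[-0.95, 0.09, 0], [0, 0, 0]]
    - [[-0.95, 0.09, 0], [0, 0, 0]]
    - [[-0.95, 0.09, 0], [0, 0, 0]]
    - [[-0.95, 0.09, 0], [0, 0, 0]]
    - [[-0.95, 0.09, 0], [0, 0, 0]]
    - [[-0.95, 0.09, 0], [0, 0, 0]]
  grip: 0.6

```text
time: 32.7
tool_pos: [0.4541, 0.037, 0.2579]
tcp_rot: [-2.222, -2.219, 0.003]
wrist_force: [1.1, 0.1, 0.4]
opening: 0.055
gripper_force: 0.0
```

Call:
arm_command:
  targets:
    - [[-0.95, 0.08, 0], [0, 0, 0]]
    - [[-0.95, 0.08, 0], [0, 0, 0]]
    - [[-0.95, 0.08, 0], [0, 0, 0]]
    - [[-0.91, 0.08, 0], [0, 0, -0.95]]
    - [[0, 0, 0], [0, 0, -0.95]]
    - [[0, 0, 0], [0, 0, -0.95]]
    - [[0, 0, 0], [0, 0, -0.95]]
    - [[0, 0, 0], [0, 0, -0.95]]
    - [[0, 0, 0], [0, 0, -0.95]]
    - [[0, 0, 0], [0, 0, -0.95]]
    - [[0, 0, 0], [0, 0, 0]]
    - [[0, 0, 0], [0, 0, 0]]

```text
time: 33.9
tool_pos: [0.4639, -0.0745, 0.2584]
tcp_rot: [-0.896, -3.009, 0.0]
wrist_force: [0.2, 0.7, -0.4]
opening: 0.0552
gripper_force: 0.0
```

```bash
python3 - <<'E'
from h import *
w=grab_frame("wrist");g=w["image"];cv2.imwrite("pics/w11.png",g[:,:,::-1])
p=disc(w,(.464,-.075),34)
goal(*p[0],.1187,2.566)
E
```

```text
[ 296  201   38   49 1413] [314.5357 224.0672] centroid [ 0.4659 -0.0776] circle ((465.8235778808594, -76.97955322265625), 21.74913215637207)
tool [ 0.464  -0.0745  0.2585] yaw 2.5628923369412346 tilt [-0.0013  0.0003 -1.    ] shift units [-0.115  -0.0504  4.6609] turn units -0.020717753725101318 q [-0.1624  0.1644  1.999   0.0001  0.9795 -1.1546]
```

View pics/w11.png

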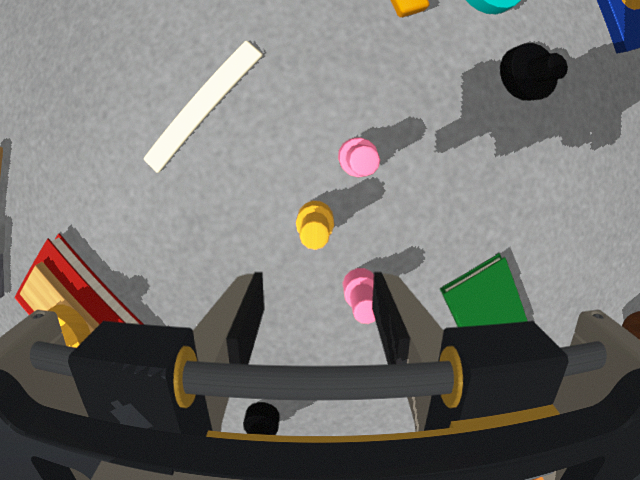

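The small weight is at (315,222), centred between the fingers, with both pink ones clear of the finger line. I'm gripping it.

Call:
arm_command:
  targets:
    - [[-0.05, -0.05, 0.8], [0, 0, 0]]
    - [[0, 0, 0.9], [0, 0, 0]]
    - [[0, 0, 0.9], [0, 0, 0]]
    - [[0, 0, 0.8], [0, 0, 0]]
    - [[0, 0, 0.6], [0, 0, 0]]
    - [[0, 0, 0.4], [0, 0, 0]]
    - [[0, 0, 0.26], [0, 0, 0]]
    - [[0, 0, 0], [0, 0, 0]]
    - [[0, 0, 0], [0, 0, 0]]

```text
time: 34.85
tool_pos: [0.4652, -0.0767, 0.1198]
tcp_rot: [0.891, 3.012, 0.0]
wrist_force: [-0.4, 0.5, 0.1]
opening: 0.0552
gripper_force: 0.0
```

Call:
arm_command:
  targets:
    - [[0, 0, 0], [0, 0, 0]]
    - [[0, 0, 0], [0, 0, 0]]
    - [[0, 0, 0], [0, 0, 0]]
    - [[0, 0, 0], [0, 0, 0]]
    - [[0, 0, 0], [0, 0, 0]]
    - [[0, 0, 0], [0, 0, 0]]
    - [[0, 0, 0], [0, 0, 0]]
    - [[0, 0, 0], [0, 0, 0]]
  grip: 0

```text
time: 35.65
tool_pos: [0.4649, -0.0768, 0.1196]
tcp_rot: [0.89, 3.013, -0.0]
wrist_force: [-1.4, -0.9, 5.3]
opening: 0.0232
gripper_force: 30.0
```

Call:
arm_command:
  targets:
    - [[0, 0, -0.3], [0, 0, 0]]
    - [[0, 0, -0.6], [0, 0, 0]]
    - [[0, 0, -0.9], [0, 0, 0]]
    - [[0, 0, -1], [0, 0, 0]]
    - [[0, 0, -0.9], [0, 0, 0]]
    - [[0, 0, -0.6], [0, 0, 0]]
    - [[0, 0, -0.3], [0, 0, 0]]
    - [[0, 0, 0], [0, 0, 0]]
    - [[0, 0, 0], [0, 0, 0]]

```text
time: 36.55
tool_pos: [0.4643, -0.0766, 0.2566]
tcp_rot: [-0.89, -3.012, 0.0]
wrist_force: [-1.1, -0.3, -4.1]
opening: 0.0234
gripper_force: 30.0
```

```bash
python3 - <<'E'
from h import *
s=sense();print(s["opening"],s["gripper_force"],s["wrist_force"])
goal(.654,.026,.25,1.571)
f=grab_frame("top");b=blob(mask(f["image"],"green"),(306,179),25)
if b is not None: print(rect(f,b,.016))
w=grab_frame("wrist");b=blob(mask(w["image"],"green"),(480,290),100);print(b.sum(),rect(w,b,.016,True))
E
```

```text
0.023376042498704026 29.9826380610466 [-1.0527 -0.2828 -4.144 ]
tool [ 0.4643 -0.0766  0.2566] yaw 2.566840843907961 tilt [-0.0011  0.0002 -1.    ] shift units [-3.4495  6.3069  0.2155] turn units 6.6389389593864045 q [-0.1666  0.1678  1.9998  0.      0.9751 -1.1627]
(0.6508485107421875, 0.024053686141967772, 116.71903991699219, 72.36906433105469, -2.5275497436523438)
4864 (0.6507282104492188, 0.024518028259277343, 122.24095916748047, 75.30582427978516, -2.3060531616210938)
```

Call:
arm_command:
  targets:
    - [[-0.3, 0.6, 0], [0, 0, 0]]
    - [[-0.5, 0.9, 0], [0, 0, 0]]
    - [[-0.54, 0.95, 0], [0, 0, 0]]
    - [[-0.54, 0.95, 0], [0, 0, 0]]
    - [[-0.54, 0.95, 0], [0, 0, 0]]
    - [[-0.52, 0.95, 0], [0, 0, 0]]
    - [[-0.5, 0.96, 0], [0, 0, -0.95]]
    - [[0, 0, 0], [0, 0, -0.95]]
    - [[0, 0, 0], [0, 0, -0.95]]
    - [[0, 0, 0], [0, 0, -0.95]]
    - [[0, 0, 0], [0, 0, 0]]
    - [[0, 0, 0], [0, 0, 0]]

```text
time: 37.85
tool_pos: [0.6532, 0.0248, 0.2563]
tcp_rot: [-0.014, -3.14, 0.0]
wrist_force: [-1.1, -0.5, -3.5]
opening: 0.0235
gripper_force: 30.0
```

```bash
python3 - <<'E'
from h import *
print(sense()["wrist_force"]);goal(.653,.025,.1356,3.1416)
w=grab_frame("wrist");g=w["image"];cv2.imwrite("pics/w12.png",g[:,:,::-1])
E
```

```text
[-1.1098 -0.4927 -3.5108]
tool [0.6532 0.0248 0.2563] yaw 3.1325391417324444 tilt [-0.0016 -0.     -1.    ] shift units [0.0012 0.0058 4.0235] turn units -0.06040572178370359 q [ 0.0357  0.4413  1.6093  0.      1.0926 -1.5261]
```

View pics/w12.png

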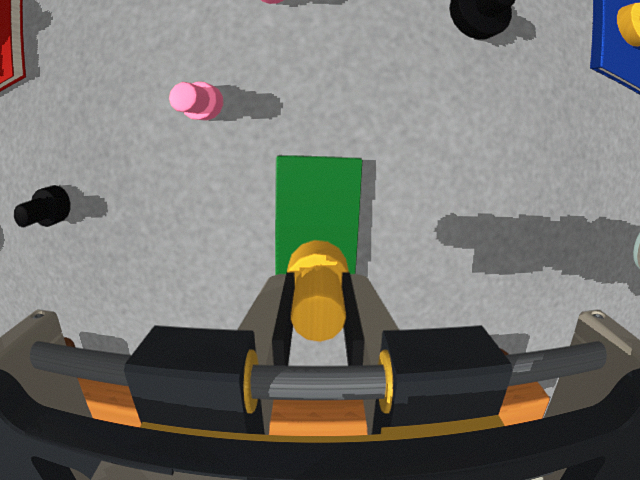

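The near edge of the green book shows at (277,156)–(361,158). I'll check the centre against it.

```bash
python3 - <<'E'
from h import *
w=grab_frame("wrist");P=plane(w,[(277,156),(361,158)],.016,True)
m=P.mean(0);print(P,m);a=np.radians(-2.4);c=m+.0575*np.array([np.cos(a),np.sin(a)]);print(c);goal(*c,.1356,3.1416)
E
```

```text
[[ 0.5968 -0.0092]
 [ 0.599   0.0637]] [0.5979 0.0272]
[0.6554 0.0248]
tool [0.6534 0.0248 0.2568] yaw 3.133473280830453 tilt [-0.0008 -0.     -1.    ] shift units [-0.0693  0.0018  4.041 ] turn units -0.05417812779697921 q [ 0.0356  0.4407  1.609   0.      1.0927 -1.527 ]
```

Call:
arm_command:
  targets:
    - [[-0.05, 0, 0.7], [0, 0, 0]]
    - [[0, 0, 0.9], [0, 0, 0]]
    - [[0, 0, 0.9], [0, 0, 0]]
    - [[0, 0, 0.7], [0, 0, 0]]
    - [[0, 0, 0.4], [0, 0, 0]]
    - [[0, 0, 0.15], [0, 0, 0]]
    - [[0, 0, 0.1], [0, 0, 0]]
    - [[0, 0, 0.07], [0, 0, 0]]
    - [[0, 0, 0], [0, 0, 0]]
    - [[0, 0, 0], [0, 0, 0]]

```text
time: 38.95
tool_pos: [0.6554, 0.0249, 0.1406]
tcp_rot: [0.008, 3.14, 0.0]
wrist_force: [-0.0, 0.9, -3.0]
opening: 0.0235
gripper_force: 30.0
```

Call:
arm_command:
  targets:
    - [[0, 0, 0.04], [0, 0, 0]]
    - [[0, 0, 0.03], [0, 0, 0]]
    - [[0, 0, 0.02], [0, 0, 0]]
    - [[0, 0, 0], [0, 0, 0]]
    - [[0, 0, 0], [0, 0, 0]]

```text
time: 39.45
tool_pos: [0.655, 0.0249, 0.137]
tcp_rot: [-0.008, -3.141, -0.0]
wrist_force: [-0.2, -0.2, -2.4]
opening: 0.0235
gripper_force: 30.0
```

Call:
arm_command:
  targets:
    - [[0, 0, 0.02], [0, 0, 0]]
    - [[0, 0, 0.02], [0, 0, 0]]
    - [[0, 0, 0], [0, 0, 0]]
    - [[0, 0, 0], [0, 0, 0]]

```text
time: 39.85
tool_pos: [0.655, 0.0248, 0.1359]
tcp_rot: [-0.008, -3.142, -0.0]
wrist_force: [0.1, -0.5, -4.0]
opening: 0.0235
gripper_force: 30.0
```

Call:
arm_command:
  targets:
    - [[0, 0, 0.02], [0, 0, 0]]
    - [[0, 0, 0], [0, 0, 0]]
    - [[0, 0, 0], [0, 0, 0]]

```text
time: 40.15
tool_pos: [0.6552, 0.0248, 0.1356]
tcp_rot: [0.008, 3.141, -0.0]
wrist_force: [-1.0, -1.1, 0.7]
opening: 0.0232
gripper_force: 30.0
```

Contact is made. I'm releasing, rising, and pulling back.

Call:
arm_command:
  targets:
    - [[0, 0, 0], [0, 0, 0]]
    - [[0, 0, 0], [0, 0, 0]]
    - [[0, 0, 0], [0, 0, 0]]
    - [[0, 0, 0], [0, 0, 0]]
    - [[0, 0, 0], [0, 0, 0]]
    - [[0, 0, -0.4], [0, 0, 0]]
    - [[0, 0, -0.7], [0, 0, 0]]
    - [[0, 0, -1], [0, 0, 0]]
    - [[0, 0, -1], [0, 0, 0]]
    - [[0, 0, -1], [0, 0, 0]]
    - [[0, 0, 0], [0, 0, 0]]
    - [[0, 0, 0], [0, 0, 0]]
  grip: 0.6

```text
time: 41.35
tool_pos: [0.6553, 0.0248, 0.2597]
tcp_rot: [0.007, 3.139, 0.0]
wrist_force: [0.3, -1.4, -0.9]
opening: 0.0549
gripper_force: 0.0
```

```bash
python3 - <<'E'
from h import *
a=grab_frame("wrist")["image"];b=grab_frame("scene")["image"][100:400]
cv2.imwrite("pics/fin.png",cv2.resize(np.vstack([a[:300],b]),(640,600))[:,:,::-1])
E
```

```text
(no output)
```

View pics/fin.png

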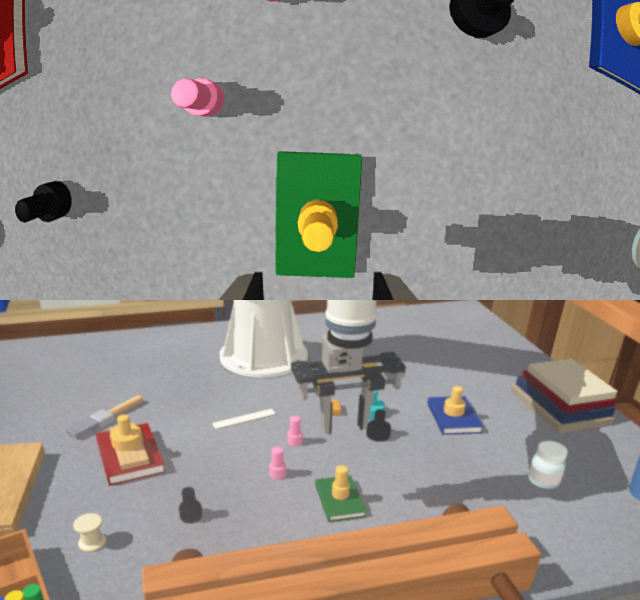

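All three books carry their weights at the centre (small weight at (318,225) on the green book), and the gripper is clear.

```bash
python3 -c "from cell import *;print(hand_in())"
```

```text
the job is handed in; nothing more can be done
None
```

The job is handed in with no verdict returned: the slat and large brass weight are on the red book, the medium on the blue and the small on the green, all centred in the last views and released at about 41 s of the 120 s.

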